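Rank the glass insulators by height beside the charger

ROBOT

A 7-joint arm with a two-finger parallel gripper is mounted at the origin on the work surface. World frame = base frame: x ahead of the robot, y to its left, z up, the work surface at z = 0. Lengths are in mm, angles in degrees, forces in N, time in s.
With the tool pointing down it reaches from about 425 to 825 mm from the base axis. Payload 3.6 kg.
Tool frame: the origin (TCP) lies midway between the tips of the shut fingers; the grasp point (between the pads) lies 19 mm behind it; z points along the fingers, y is the line along which they close (so a half turn about z gives the same grasp; the last joint's range is limited). The gripper opens to 93 mm and grips with 3 to 60 N. Pads are 15 mm wide; open, the fingers measure 128 mm over their backs; the gripper's body (75 mm by 188 mm) begins 65 mm behind the grasp point.
Start: joints at [-67.58, 35.231, -0.722, 81.555, 0.464, 63.22, -2.315], TCP at [263.701, 594.072, 194.54] pointing down, gripper open.
Joint ranges: [-178.69, 178.69], [-17.37, 117.87], [-77.05, 75.6], [15.02, 138.74], [-78.02, 258.01], [0.78, 113.62], [-162.83, 162.83]. Speed limits (degrees/s): [159.86, 159.86, 180, 180, 180, 180, 180].

INTERFACE

Orientations are given as [roll, pitch, yaw] about the fixed x, y, z axes, in that order (R = Rz(yaw) Ry(pitch) Rx(roll)).
In Python, from station import get_state, read_camera, camera_model, close_job gives the robot as it stands.
- The arm moves only by the tool carry_out, never from a script. Its argument "steps" is a list of rows, each a list of 7 numbers: the turn, a rotation vector about the world's x, y, z as a fraction of full scale, then the shift along the world's x, y, z as a fraction of full scale, then the opening, from -1 (shut) to 1 (fully open). A call has 1 to 12 rows; each row is the pose to reach, as a shift and turn from the pose commanded when the call began; what a row does not reach only later rows make up. Full scale, the value 1, is 15 cm for a shift and 90 degrees for a turn. A row lasts 1/10 s, in which the tool goes at most 50 mm and 8.59 degrees, less where a joint would pass 70% of its speed; a pose out of reach is approached as far as the arm can. A call with a number of a shift or a turn outside -1 to 1 is refused whole. A call with a gripper value outside its range is refused whole. The fingers move at their own pace and stop on an object; the grip force is fixed at half the most. Time passes only in rows, so rows that repeat a pose let the fingers close. It gives the time, the measured TCP pose, the force, the opening and the grip force at its end, in the units of the state.
- get_state(): the state, without advancing time (a new reading comes with each control period).
- read_camera(name): name is "scene" or "top" or "wrist"; returns the picture (384x512x3 uint8, blue, green, red); there is no depth.
- camera_model(name): a dict with "mtx" (3x3 intrinsics, pixels), "world_from_camera" (4x4, takes a point from camera to world coordinates). Camera axes: x right, y down, z forward; pixel columns grow to the right and rows downward; lengths in mm; the calibration is good to about 2 mm. The wrist camera is an equidistant fisheye: a pixel r from the principal point sees the ray r / f radians off the axis. A picture is of the moment at which its call begins: read the wrist's pose just before it. camera_model takes no time and is no camera call; for the wrist camera it gives the pose at the moment of the call.
- close_job(): hands the job in; it is judged then, once.
The state is a dict: "clock": time; "joint_pos": joint angles; "joint_velocities": joint speeds; "effort": joint torques, N m; "tcp_pos": TCP position; "ee_rot": TCP orientation; "wrist_force": force on the tool from outside, world axes, zero at the start; "ft_torque": the same for the moment, N m; "finger_gap": opening from 0.0 (shut) to 1.0 (fully open); "finger_force": force on a finger pad.
Only numpy, scipy, OpenCV 4.12 (cv2) and the standard library are available. Lean on these libraries where they do the work, as an engineer would, in place of code of your own. Each camera call takes 0.05 s, during which the arm holds its last target. There are 200 camera calls.

TASK

In the polar night the spare insulators must be found by feel. Stand the four blue glass insulators on the four round marks of the cedar rack, one to a mark and well centred, in order of height: the tallest on the mark nearest the hand-cranked charger, then each next shorter one along the row to the shortest at the far end. They are glass, so set them down without dropping them or letting any topple.

Things in the scene. Friction and masses are not known exactly. Their poses are not given: they have to be found in the camera images.
- insulator_tallest: The tallest of four blue glass stand-off insulators: an upright ribbed solid cylinder 90 mm tall and 54 mm in diameter (straight outer envelope, 5 ribs, small brass insert in the top), about 450 g. Loose. Origin at the centre of its underside, z up its axis. It may be gripped across any diameter near its top.
- insulator_second: The second tallest of four blue glass stand-off insulators: an upright ribbed solid cylinder 74 mm tall and 48 mm in diameter (straight outer envelope, 4 ribs, small brass insert in the top), about 300 g. Loose. Origin at the centre of its underside, z up its axis. It may be gripped across any diameter near its top.
- insulator_third: The third tallest of four blue glass stand-off insulators: an upright ribbed solid cylinder 60 mm tall and 42 mm in diameter (straight outer envelope, 3 ribs, small brass insert in the top), about 190 g. Loose. Origin at the centre of its underside, z up its axis. It may be gripped across any diameter near its top.
- insulator_shortest: The shortest of four blue glass stand-off insulators: an upright ribbed solid cylinder 46 mm tall and 36 mm in diameter (straight outer envelope, 2 ribs, small brass insert in the top), about 110 g. Loose. Origin at the centre of its underside, z up its axis. It may be gripped across any diameter near its top.
- pad_1: Round black rest mark, 66 mm in diameter, number 1 of 4 from the robot's left (+y) end of the row; flat, flush and fixed on the rack board. Origin at its centre, level with the board's top, 8 mm above the table: the underside of an insulator standing on it lies there. y axis along the row towards mark 1, x axis across the row, away from the robot.
- pad_2: Round black rest mark, 66 mm in diameter, number 2 of 4 from the robot's left (+y) end of the row; flat, flush and fixed on the rack board. Origin at its centre, level with the board's top, 8 mm above the table: the underside of an insulator standing on it lies there. y axis along the row towards mark 1, x axis across the row, away from the robot.
- pad_3: Round black rest mark, 66 mm in diameter, number 3 of 4 from the robot's left (+y) end of the row; flat, flush and fixed on the rack board. Origin at its centre, level with the board's top, 8 mm above the table: the underside of an insulator standing on it lies there. y axis along the row towards mark 1, x axis across the row, away from the robot.
- pad_4: Round black rest mark, 66 mm in diameter, number 4 of 4 from the robot's left (+y) end of the row; flat, flush and fixed on the rack board. Origin at its centre, level with the board's top, 8 mm above the table: the underside of an insulator standing on it lies there. y axis along the row towards mark 1, x axis across the row, away from the robot.
- rack: Fixed cedar rack board lying on the table, 90 mm across, 340 mm along the row, 8 mm thick, carrying the four marks in a straight row 85 mm apart. Origin at the centre of its underside; y axis along the row towards mark 1, x axis across the row, away from the robot.
- charger: Hand-cranked emergency charger: fixed orange case 150 x 120 x 85 mm with a folded steel crank on top, 130 mm high in all. It stands off one end of the row, either on the robot's left (y above 0, nearest mark 1) or right (y below 0, nearest mark 4); a grey isolator box stands off the other end. Origin at the centre of its underside.
Not all that is in view belongs to the job. Leave any brown or purple look-alike of the insulator_tallest alone.

How it is judged:
By the outcome, as a careful person would: the job done as asked, in the order asked, and still so for the second after the job is handed in, with the robot touching nothing.
It also fails if it takes over 96 s, if anything falls off the work surface, if the arm or the gripper's body presses on something with over 40 N, if the wrist force passes 120 N, or if a joint passes its speed limit or range.

## Working session

There is one attempt and no reset: what is moved stays moved. The work goes in short steps, Python scripts to look and compute and a tool call to move; the robot and the scene stay as the last step left them, time stands still between calls to the robot, and variables do not carry over. Pictures are saved under pics/ and viewed, at most 14 in all, crops included, and the job is handed in when it is done.

Besides the shell and the picture viewer there is one more tool, called after ">>>" in YAML: its name, and indented under it one key for each argument. carry_out: Moves the arm, as the interface text tells. Its arguments: {"type":"object","properties":{"steps":{"type":"array"}},"required":["steps"]}

```bash
mkdir -p pics; python3 - <<'E'
from station import *
import cv2
for n in("scene","top"):
    cv2.imwrite(f"pics/{n}0.png",read_camera(n)); m=camera_model(n); print(n,m["mtx"],m["world_from_camera"])
s=get_state();print(s)
E
```

```text
scene [[420.48520521   0.         256.47727597]
 [  0.         420.48520521 190.81975312]
 [  0.           0.           1.        ]] [[-7.63755238e-01  4.30949518e-01 -4.80583446e-01  1.02156984e+03]
 [ 6.45126759e-01  4.84079705e-01 -5.91166900e-01  6.51627725e+02]
 [-2.21223979e-02 -7.61544058e-01 -6.47735477e-01  7.45648597e+02]
 [ 0.00000000e+00  0.00000000e+00  0.00000000e+00  1.00000000e+00]]
top [[434.72680576   0.         254.22205919]
 [  0.         434.72680576 193.82556733]
 [  0.           0.           1.        ]] [[-5.97305704e-02 -9.77296053e-01  2.03284736e-01  2.26950613e+02]
 [-9.98211175e-01  5.90070830e-02 -9.62361297e-03  5.04707790e+00]
 [-2.59012034e-03 -2.03495920e-01 -9.79072368e-01  1.34382655e+03]
 [ 0.00000000e+00  0.00000000e+00  0.00000000e+00  1.00000000e+00]]
{'clock': 0.1, 'joint_pos': array([-67.5808008 ,  35.28181459,  -0.72258767,  81.63057593,
         0.46603816,  63.21920219,  -2.31344112]), 'joint_velocities': array([ 0.07373217, -0.14273879, -0.06784167, -0.17156605,  0.01120698,
        0.00628867,  0.05496341]), 'effort': array([ 7.37780629e-04, -4.60039687e+01,  2.09797933e-01, -1.66243011e+01,
       -6.12687087e-02,  1.70446228e-02,  1.15410662e-04]), 'tcp_pos': array([263.42706074, 593.40231754, 193.52760018]), 'ee_rot': array([-1.79871360e+02,  3.41313054e-03,  1.56068164e+02]), 'wrist_force': array([-0.36332507,  0.7452825 ,  0.11559269]), 'ft_torque': array([-0.00958724, -0.00250046,  0.03303167]), 'finger_force': 0.0, 'finger_gap': 1.0014196360584007}
```

View pics/scene0.png

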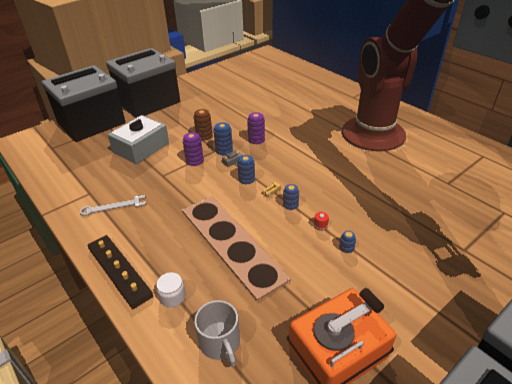

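View pics/top0.png

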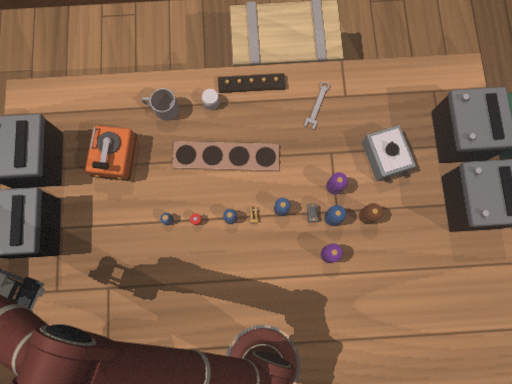

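The charger is on the robot's left: orange at (110,152) in the top view, next to the mark at (186,155), so the tallest goes on mark 1. The blue insulators are at top pixels (336,215), (283,206), (231,216) and (167,219). Small clutter lies between them, and purple and brown look-alikes stand around the tallest.

```bash
cat > h.py <<'E'
import cv2,numpy as np
from station import *
def ray(n,px,z,m=None):
    m=m or camera_model(n);T=m["world_from_camera"]
    d=T[:3,:3]@np.linalg.inv(m["mtx"])@[*px,1];o=T[:3,3]
    return (o+d*(z-o[2])/d[2])[:2]
def proj(n,p):
    m=camera_model(n);T=m["world_from_camera"];c=m["mtx"]@(T[:3,:3].T@(np.array(p)-T[:3,3]));return c[:2]/c[2]
def blobs(mask,amin,amax=1e9):
    k,l,s,c=cv2.connectedComponentsWithStats(mask.astype(np.uint8),connectivity=4)
    return [(c[i],s[i]) for i in range(1,k) if amin<=s[i][4]<=amax]
E
python3 - <<'E'
from h import *
for n in("scene","top"):
    im=cv2.imread(f"pics/{n}0.png");h=cv2.cvtColor(im,cv2.COLOR_BGR2HSV);H,S,V=cv2.split(h)
    print(n,"BLUE")
    bl=(H>98)&(H<122)&(S>90)&(V>40)
    for c,s in blobs(bl,60,1500):
        x,y,w,hh=s[:4]
        if not(140<y<260): 
            if n=="top" or not(100<y<260):continue
        sub=((H>10)&(H<35)&(S>80)&(V>90))[y-1:y+hh//2+3,x+3:x+w-3]
        b=blobs(sub,2,80); print(c.round(1),s)
        for cc,ss in b:
            p=cc+[x+3,y-1]; print("   brass",p.round(1),ss[4],[ray(n,p,z).round(1).tolist() for z in(90,74,60,46)])
    print("PADS")
    for c,s in blobs(V<45,120,1500):
        x,y,w,hh=s[:4]
        P=ray(n,c,8)
        if 450<P[0]<800 and -200<P[1]<250: print(c.round(1),s,P.round(1))
E
```

```text
scene BLUE
[222.6 128.9] [214 123  17  12 119]
   brass [218. 122.] 3 [[416.1, -266.2], [401.3, -288.6], [388.3, -308.2], [375.4, -327.8]]
   brass [226.5 122. ] 2 [[397.2, -249.0], [381.9, -271.0], [368.6, -290.2], [355.3, -309.4]]
   brass [221.8 125.1] 12 [[418.0, -244.4], [403.2, -266.2], [390.4, -285.4], [377.5, -304.5]]
[246.2 161.8] [238 156  16  12 105]
   brass [245.2 158. ] 16 [[470.8, -69.4], [457.3, -87.0], [445.6, -102.4], [433.8, -117.7]]
[292.1 191. ] [285 185  14  12  70]
   brass [290.9 187.1] 16 [[463.7, 98.3], [450.1, 84.8], [438.2, 73.0], [426.3, 61.1]]
[349.3 241.2] [341 232  15  19  92]
   brass [348.6 233.9] 27 [[479.9, 292.4], [466.7, 283.7], [455.1, 276.0], [443.5, 268.3]]
PADS
top BLUE
[281.7 204.6] [275 199  14  12  79]
   brass [283.  203.9] 20 [[452.1, -89.5], [455.0, -90.7], [457.5, -91.8], [460.0, -92.8]]
[336.5 213.5] [329 206  17  16 174]
   brass [341.7 205.3] 3 [[437.5, -260.8], [440.2, -264.2], [442.5, -267.2], [444.9, -270.1]]
   brass [337.8 212.6] 19 [[416.6, -247.3], [419.1, -250.6], [421.2, -253.4], [423.3, -256.2]]
PADS
```

```bash
python3 - <<'E'
import cv2
a=cv2.imread("pics/top0.png")[140:270,150:410];cv2.imwrite("pics/topc.png",cv2.resize(a,None,fx=3,fy=3,interpolation=2))
E
```

```text
(no output)
```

View pics/topc.png

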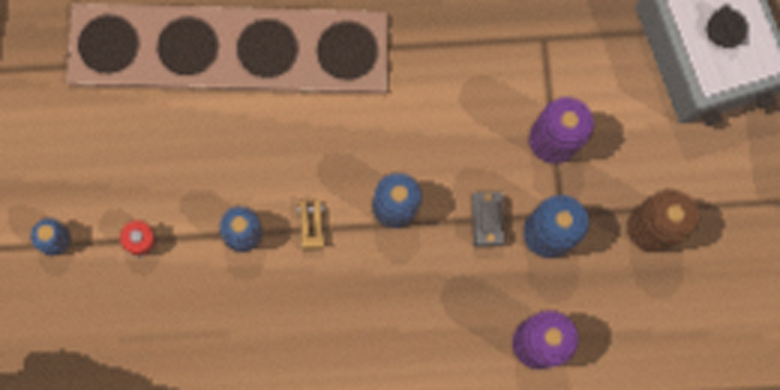

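```bash
python3 - <<'E'
from h import *
st={}
for n in("scene","top"):
    im=cv2.imread(f"pics/{n}0.png");h=cv2.cvtColor(im,cv2.COLOR_BGR2HSV);H,S,V=cv2.split(h)
    print(n)
    for c,s in blobs(V<85,120,1500):
        P=ray(n,c,8)
        if 520<P[0]<750 and -200<P[1]<250: print("dark",c.round(1),s,P.round(1))
    g=((H>10)&(H<32)&(S>70)&(V>90)); 
    for nm,z,p in(("tall",90,(417,-246)),("sec",74,(456,-89)),("third",60,(438,73)),("short",46,(443,268))):
        q=proj(n,[*p,z]).round().astype(int);r=7
        L=im[q[1]-r:q[1]+r+1,q[0]-r:q[0]+r+1].astype(int)
        # brass: red over blue, only the blob nearest the middle
        b=blobs((L[...,2]-L[...,0]>5),4)
        c,s=min(b,key=lambda t:np.hypot(*(t[0]-r)))
        c=c+q-r; print(nm,q,c.round(1),s[4],ray(n,c,z).round(1))
# clutter at table height, other columns at 90
for nm,px,z in(("purpleA",(339.7,179.7),90),("purpleB",(334.3,252.7),90),("brown",(375.3,211),90),("grey",(312.7,213),20),("yellow",(254,214),10),("red",(196,218.5),20)):
    print(nm,ray("top",px,z).round())
E
```

```text
scene
dark [204.6 211.3] [193 204  24  16 308] [626.6 -48.2]
dark [221.8 230.4] [209 222  26  18 364] [634.   36.2]
dark [241.  251.7] [228 242  27  21 434] [641.6 120.9]
dark [262.3 275.6] [248 265  29  23 525] [649.5 205.6]
tall [222 125] [221.7 124.9] 15 [ 417.8 -245.4]
sec [245 157] [245.4 157.7] 19 [456.2 -87.6]
third [291 187] [290.9 187. ] 24 [437.9  72.4]
short [349 234] [349.6 231.2] 125 [435.1 264.3]
top
dark [185.5 154.4] [176 146  20  18 283] [646.2 203.8]
dark [212.  155.1] [203 146  19  19 288] [638.8 119.1]
dark [238.5 155.7] [229 147  20  19 286] [631.6  34.6]
dark [265.2 156.5] [256 148  19  18 283] [623.7 -50.4]
tall [337 213] [337.7 212.6] 27 [ 416.9 -247.1]
sec [282 204] [282.5 204. ] 26 [454.8 -89.4]
third [228 214] [229.1 214.3] 25 [435.7  71. ]
short [164 217] [164.6 217. ] 25 [441.3 266.5]
purpleA [ 515. -263.]
purpleB [ 302. -226.]
brown [ 415. -357.]
grey [ 431. -184.]
yellow [440.  -4.]
red [435. 175.]
```

Both cameras agree to about 2 mm. The marks from 1 to 4 are at (648,205), (640,120), (633,35) and (625,-49), and their spacing comes out at 85 mm as given. I'll start with the shortest, which is nearest the hand.

>>> carry_out:
  steps:
    - [0,0,-0.09,0.25,-0.25,0,1]
    - [0,0,-0.18,0.5,-0.5,0,1]
    - [0,0,-0.27,0.75,-0.75,0,1]
    - [0,0,-0.36,1,-1,0,1]
    - [0,0,-0.45,1,-1,0,1]
    - [0,0,-0.54,1,-1,0,1]
    - [0,0,-0.63,1,-1,0,1]
    - [0,0,-0.72,1,-1,0,1]
    - [0,0,-0.791,1,-1,0,1]
    - [0,0,-0.791,1,-1,0,1]

```text
clock: 1.1
tcp_pos: [413.2, 443.9, 193.9]
ee_rot: [-180.0, 0.1, 84.9]
wrist_force: [-0.8, 0.6, -1.8]
finger_gap: 0.998
finger_force: 0.0
```

>>> carry_out:
  steps:
    - [0,0,0,0.05,-0.25,0,1]
    - [0,0,0,0.1,-0.5,0,1]
    - [0,0,0,0.15,-0.75,0,1]
    - [0,0,0,0.19,-1,0,1]
    - [0,0,0,0.19,-1,0,1]

```text
clock: 1.6
tcp_pos: [444.0, 286.9, 195.0]
ee_rot: [179.9, 0.2, 84.4]
wrist_force: [0.0, 0.3, 0.6]
finger_gap: 1.001
finger_force: 0.0
```

>>> carry_out:
  steps:
    - [0,0,0,0,-0.177,0,1]
    - [0,0,0,0,-0.177,-0.3,1]
    - [0,0,0,0,-0.177,-0.6,1]
    - [0,0,0,0,-0.177,-0.6,1]
    - [0,0,0,0,-0.177,-0.6,1]

```text
clock: 2.1
tcp_pos: [442.1, 267.9, 104.7]
ee_rot: [-179.9, 0.0, 85.0]
wrist_force: [0.5, 0.0, -0.4]
finger_gap: 0.999
finger_force: 0.0
```

```bash
python3 - <<'E'
from h import *
m=camera_model("wrist");im=read_camera("wrist");cv2.imwrite("pics/w1.png",im);print(m["mtx"],m["world_from_camera"].round(3))
E
```

```text
[[297.31863964   0.         252.58127212]
 [  0.         297.31863964 190.62749267]
 [  0.           0.           1.        ]] [[ 9.96000e-01 -8.50000e-02 -2.30000e-02  4.49737e+02]
 [-8.80000e-02 -9.64000e-01 -2.50000e-01  3.37213e+02]
 [-1.00000e-03  2.51000e-01 -9.68000e-01  2.94326e+02]
 [ 0.00000e+00  0.00000e+00  0.00000e+00  1.00000e+00]]
```

View pics/w1.png

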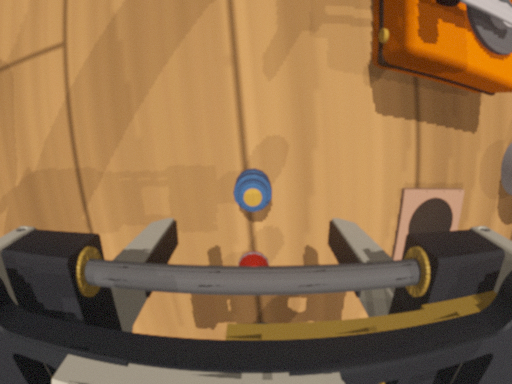

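The wrist view shows the shortest insulator between the fingers, with its brass insert at (253,198) and the red button behind it at (254,262). I'll check that position with a fisheye ray.

```bash
cat >> h.py <<'E'
def wray(px,z,m):
    T=m["world_from_camera"];K=m["mtx"];u=np.array([px[0]-K[0,2],px[1]-K[1,2]])/K[0,0];r=np.hypot(*u)
    d=T[:3,:3]@np.array([*(u/max(r,1e-9)*np.sin(r)),np.cos(r)]);o=T[:3,3];return (o+d*(z-o[2])/d[2])[:2]
def wbrass(m,im,z,near,rad=25):
    "brass inserts (world xy at height z) within rad mm of near"
    h=cv2.cvtColor(im,cv2.COLOR_BGR2HSV);g=cv2.inRange(h,(15,100,120),(32,255,255))
    out=[]
    for c,s in blobs(g,20,2500):
        p=wray(c,z,m)
        if np.hypot(*(p-near))<rad: out.append((c.round(1),s[4],p.round(1)))
    return out
E
python3 - <<'E'
from h import *
m=camera_model("wrist");im=cv2.imread("pics/w1.png")
print(wray((253,198),46,m),wbrass(m,im,46,(442,267)))
E
```

```text
[444.83893931 266.66288696] [(array([252.4, 197. ]), np.int32(236), array([444.4, 267.6]))]
```

>>> carry_out:
  steps:
    - [0,0,0,0.007,0,-0.25,1]
    - [0,0,0,0.007,0,-0.5,1]
    - [0,0,0,0.007,0,-0.61,1]
    - [0,0,0,0.007,0,-0.61,1]
    - [0,0,0,0.007,0,-0.61,-1]
    - [0,0,0,0.007,0,-0.61,-1]
    - [0,0,0,0.007,0,-0.61,-1]
    - [0,0,0,0.007,0,-0.61,-1]
    - [0,0,0,0.007,0,-0.61,-1]
    - [0,0,0,0.007,0,-0.61,-1]

```text
clock: 3.15
tcp_pos: [443.3, 267.6, 13.3]
ee_rot: [180.0, -0.0, 84.9]
wrist_force: [0.2, -0.3, -0.2]
finger_gap: 0.532
finger_force: 0.0
```

>>> carry_out:
  steps:
    - [0,0,0,0,0,0,-1]
    - [0,0,0,0,0,0,-1]
    - [0,0,0,0,0,0,-1]
    - [0,0,0,0,0,0,-1]
    - [0,0,0,0,0,0,-1]
    - [0,0,0,0,0,0,-1]

```text
clock: 3.75
tcp_pos: [442.9, 267.5, 13.0]
ee_rot: [-180.0, 0.0, 84.9]
wrist_force: [-1.7, -0.5, 1.6]
finger_gap: 0.376
finger_force: 30.0
```

>>> carry_out:
  steps:
    - [0,0,0,0,0,0.15,-1]
    - [0,0,0,0,0,0.4,-1]
    - [0,0,0,0.1,-0.1,0.65,-1]
    - [0,0,0,0.25,-0.25,0.85,-1]
    - [0,0,0,0.43,-0.43,0.9,-1]
    - [0,0,0,0.62,-0.62,0.9,-1]
    - [0,0,0,0.81,-0.81,0.9,-1]
    - [0,0,0,1,-1,0.9,-1]

```text
clock: 4.55
tcp_pos: [594.4, 116.2, 147.9]
ee_rot: [180.0, -0.0, 84.9]
wrist_force: [0.4, 0.3, -1.3]
finger_gap: 0.376
finger_force: 30.0
```

>>> carry_out:
  steps:
    - [0,0,0,0.05,-0.25,0,-1]
    - [0,0,0,0.1,-0.5,0,-1]
    - [0,0,0,0.15,-0.75,0,-1]
    - [0,0,0,0.18,-0.9,0,-1]
    - [0,0,0,0.213,-1,0,-1]
    - [0,0,0,0.213,-1,0,-1]

```text
clock: 5.15
tcp_pos: [625.5, -35.7, 147.8]
ee_rot: [180.0, 0.1, 84.6]
wrist_force: [-0.3, -0.4, -0.8]
finger_gap: 0.38
finger_force: 30.0
```

>>> carry_out:
  steps:
    - [0,0,0,0,-0.112,0,-1]
    - [0,0,0,0,-0.112,-0.2,-1]
    - [0,0,0,0,-0.112,-0.4,-1]
    - [0,0,0,0,-0.112,-0.6,-1]
    - [0,0,0,0,-0.112,-0.6,-1]
    - [0,0,0,0,-0.112,-0.6,-1]

```text
clock: 5.75
tcp_pos: [625.3, -48.4, 58.2]
ee_rot: [-180.0, -0.0, 85.0]
wrist_force: [0.3, -0.4, -1.0]
finger_gap: 0.374
finger_force: 30.0
```

```bash
python3 - <<'E'
from h import *
for n in("wrist","scene"):
    m=camera_model("wrist");im=read_camera(n);cv2.imwrite(f"pics/{n}2.png",im)
    if n=="wrist":
        print(wbrass(m,im,46+55,(625,-49),40))
        h=cv2.cvtColor(im,cv2.COLOR_BGR2HSV)
        for c,s in blobs(h[...,2]<85,300,6000): print(c.round(),s,wray(c,8,m).round(1))
print(get_state()["tcp_pos"])
E
```

```text
[(array([252.6, 239.4]), np.int32(515), array([627. , -44.1])), (array([233.9, 259.1]), np.int32(348), array([615.6, -55.3])), (array([274. , 258.8]), np.int32(193), array([637.7, -57. ]))]
[267.  12.] [ 238    0   54   33 1129] [651.5 106. ]
[490. 134.] [ 468   43   44  186 5787] [874.8  -2.5]
[277. 102.] [ 262   72   30   59 1000] [653.2  29.9]
[286. 240.] [274 198  23  70 421] [652.3 -88.5]
[217. 248.] [208 220  17  46 302] [591.1 -90.8]
[626.7581514  -49.13408277  59.9399513 ]
```

View pics/wrist2.png

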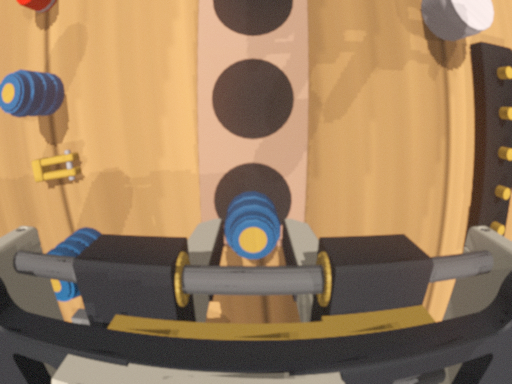

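The wrist view shows the held insulator with its brass insert at (253,240), over mark 4 (partly hidden, near (253,197)). Mark 3 is at (253,99). I'll compare these positions through the same camera.

```bash
python3 - <<'E'
from h import *
m=camera_model("wrist");im=cv2.imread("pics/wrist2.png")
print("tcp",get_state()["tcp_pos"].round(1))
print("brass",wray((252.6,239.4),92,m).round(1),"m3 centre",wray((253,99),8,m).round(1))
V=cv2.cvtColor(im,cv2.COLOR_BGR2HSV)[...,2]
# row ends of marks 3,4 -> world points
from scipy.optimize import least_squares
for nm,r0,r1 in(("m3",62,134),("m4",166,196)):
    P=[]
    for r in range(r0,r1,3):
        d=np.where(V[r,205:300]<95)[0]+205
        if len(d)>20:
            P+= [wray((d[0],r),8,m),wray((d[-1],r),8,m)]
    P=np.array(P);f=least_squares(lambda q:np.hypot(*(P-q).T)-33,P.mean(0),loss="soft_l1");print(nm,f.x.round(1),np.abs(f.fun).mean().round(2))
E
```

```text
tcp [626.8 -49.1  59.9]
brass [627.9 -49.6] m3 centre [635.9  33.2]
m3 [639.5  28.7] 6.81
m4 [628.3 -55. ] 1.22
```

```bash
cat >> h.py <<'E'
from scipy.optimize import least_squares
def wmark(im,m,near,rmax=9,thr=None):
    "circle of radius 33 at z=8 through the dark/cedar edge seen on spokes from near"
    g=cv2.GaussianBlur(im[...,2],(3,3),0).astype(float);q=np.array(near,float)
    for _ in range(4):
        P=[]
        T=m["world_from_camera"];K=m["mtx"]
        for a in np.radians(np.arange(0,360,6)):
            v=[]
            R=np.arange(33-rmax,33+rmax+.1,.5)
            for r in R:
                c=T[:3,:3].T@(np.array([q[0]+r*np.cos(a),q[1]+r*np.sin(a),8])-T[:3,3]);th=np.arctan2(np.hypot(c[0],c[1]),c[2]);u=c[:2]/np.hypot(c[0],c[1])*th*K[0,0]+K[:2,2]
                v.append(g[int(round(u[1])),int(round(u[0]))] if 0<=u[0]<511 and 0<=u[1]<383 else np.nan)
            v=np.array(v);d=v[4:]-v[:-4]
            if np.isnan(v).any() or d.max()<45 or v[:4].max()>80: continue
            k=d.argmax()+2;P.append(q+R[k]*np.array([np.cos(a),np.sin(a)]))
        P=np.array(P)
        f=least_squares(lambda s:np.hypot(*(P-s).T)-33,q,loss="soft_l1");q=f.x
    return q.round(1),len(P),np.abs(f.fun).mean().round(2)
E
python3 - <<'E'
from h import *
m=camera_model("wrist");im=cv2.imread("pics/wrist2.png")
for p in((635,34),(626,-50)): print(wmark(im,m,p))
print(im[99,190:320:6,2])
E
```

```text
(array([635.,  34.]), 3, np.float64(0.0))
(array([622.9, -62.7]), 13, np.float64(2.6))
[243 218 232 231 105  99 100 103  93  92  87  87  85  78  78  76  81  94
 214 213 179 179]
```

```bash
sed -i 's/v\[:4\].max()>80/v[:4].max()>130/' h.py; python3 - <<'E'
from h import *
m=camera_model("wrist");im=cv2.imread("pics/wrist2.png")
for p in((635,34),(626,-50)): print(wmark(im,m,p))
E
```

```text
(array([635.5,  34. ]), 60, np.float64(0.4))
(array([627.8, -51.7]), 50, np.float64(1.2))
```

>>> carry_out:
  steps:
    - [0,0,0,0,-0.005,-0.1,-1]
    - [0,0,0,0,-0.005,-0.18,-1]
    - [0,0,0,0,-0.005,-0.23,-1]
    - [0,0,0,0,-0.005,-0.24,-1]
    - [0,0,0,0,-0.005,-0.245,-1]
    - [0,0,0,0,-0.005,-0.245,-1]
    - [0,0,0,0,-0.005,-0.245,-1]

```text
clock: 6.55
tcp_pos: [625.7, -50.1, 21.4]
ee_rot: [179.9, 0.0, 84.9]
wrist_force: [-0.2, 0.7, -0.5]
finger_gap: 0.379
finger_force: 30.0
```

>>> carry_out:
  steps:
    - [0,0,0,0,0,0,0]
    - [0,0,0,0,0,0,0]
    - [0,0,0,0,0,0,0.5]
    - [0,0,0,0,0,0,0.5]
    - [0,0,0,0,0,0,1]
    - [0,0,0,0,0,0,1]
    - [0,0,0,0,0,0,1]
    - [0,0,0,0,0,0,1]
    - [0,0,0,0,0,0,1]
    - [0,0,0,0,0,0,1]

```text
clock: 7.55
tcp_pos: [625.2, -50.1, 21.3]
ee_rot: [-180.0, 0.0, 84.9]
wrist_force: [-1.1, 0.3, 0.7]
finger_gap: 1.001
finger_force: 0.0
```

>>> carry_out:
  steps:
    - [0,0,0,0,0,0.2,1]
    - [0,0,0,0,0,0.45,1]
    - [0,0,0,0,0,0.7,1]
    - [0,0,0,0,0,1,1]
    - [0,0,0,0,0,1,1]
    - [0,0,0,0,0,1,1]

```text
clock: 8.15
tcp_pos: [625.7, -50.1, 172.5]
ee_rot: [179.9, -0.0, 84.9]
wrist_force: [0.1, 0.0, -0.1]
finger_gap: 0.999
finger_force: 0.0
```

```bash
cat >> h.py <<'E'
def look(tag,z,xy,mark,nxt=None):
    st=get_state();m=camera_model("wrist");im=read_camera("wrist");cv2.imwrite(f"pics/w_{tag}.png",im)
    print("tcp",st["tcp_pos"].round(1)); print("brass",wbrass(m,im,z,xy))
    for k in mark: print("mark",k,wmark(im,m,k))
E
python3 - <<'E'
from h import *
look("p4",54,(626,-49),[(635.5,34),(627.8,-50.7)])
E
```

```text
tcp [625.7 -50.1 172.5]
brass [(array([251.3, 181.4]), np.int32(154), array([625.8, -50.2]))]
mark (635.5, 34) (array([633.4,  34.7]), 60, np.float64(0.87))
mark (627.8, -50.7) (array([625.8, -50.1]), 56, np.float64(0.77))
```

View pics/w_p4.png

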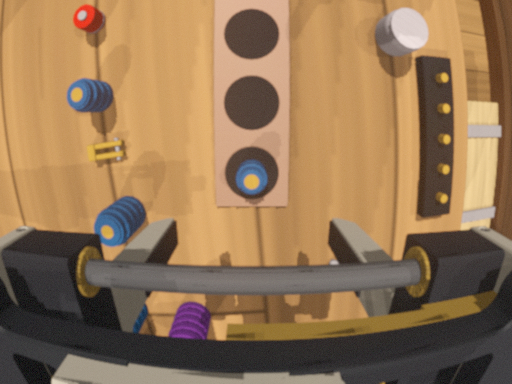

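The shortest stands on mark 4 (brass at (251,181)), with brass and mark centres agreeing to 0.1 mm. Next is the third.

>>> carry_out:
  steps:
    - [0,0,0,-0.22,0.15,0,1]
    - [0,0,0,-0.44,0.3,0,1]
    - [0,0,0,-0.66,0.45,0,1]
    - [0,0,0,-0.88,0.6,0,1]
    - [0,0,0,-1,0.7,0,1]
    - [0,0,0,-1,0.812,0,1]

```text
clock: 8.8
tcp_pos: [470.5, 72.3, 169.6]
ee_rot: [-179.6, 0.1, 84.9]
wrist_force: [0.7, -0.1, 0.2]
finger_gap: 0.999
finger_force: 0.0
```

>>> carry_out:
  steps:
    - [0,0,0,-0.2,0,0,1]
    - [0,0,0,-0.256,0,-0.1,1]
    - [0,0,0,-0.256,0,-0.3,1]
    - [0,0,0,-0.256,0,-0.3,1]
    - [0,0,0,-0.256,0,-0.3,1]

```text
clock: 9.3
tcp_pos: [435.9, 71.5, 125.5]
ee_rot: [-179.8, 0.1, 84.9]
wrist_force: [1.0, 0.2, -0.6]
finger_gap: 1.0
finger_force: 0.0
```

```bash
python3 - <<'E'
from h import *
look("t3",60,(437,72),[])
E
```

```text
tcp [435.9  71.5 125.5]
brass [(array([253.3, 194.1]), np.int32(226), array([437.6,  71.6]))]
```

>>> carry_out:
  steps:
    - [0,0,0,0.002,0,-0.25,1]
    - [0,0,0,0.002,0,-0.5,1]
    - [0,0,0,0.002,0,-0.668,0.3]
    - [0,0,0,0.002,0,-0.668,0.3]
    - [0,0,0,0.002,0,-0.668,-1]
    - [0,0,0,0.002,0,-0.668,-1]
    - [0,0,0,0.002,0,-0.668,-1]
    - [0,0,0,0.002,0,-0.668,-1]
    - [0,0,0,0.002,0,-0.668,-1]
    - [0,0,0,0.002,0,-0.668,-1]
    - [0,0,0,0.002,0,-0.668,-1]
    - [0,0,0,0.002,0,-0.668,-1]

```text
clock: 10.55
tcp_pos: [437.1, 72.0, 26.7]
ee_rot: [180.0, -0.0, 84.9]
wrist_force: [-0.4, 0.9, 6.2]
finger_gap: 0.441
finger_force: 30.0
```

>>> carry_out:
  steps:
    - [0,0,0,0,0,0,-1]
    - [0,0,0,0,0,0,-1]
    - [0,0,0,0,0,0,-1]

```text
clock: 10.85
tcp_pos: [437.1, 72.0, 26.7]
ee_rot: [180.0, -0.0, 84.9]
wrist_force: [-1.2, 0.8, 6.2]
finger_gap: 0.439
finger_force: 30.0
```

>>> carry_out:
  steps:
    - [0,0,0,0,0,0.15,-1]
    - [0,0,0,0,0,0.35,-1]
    - [0,0,0,0,0,0.6,-1]
    - [0,0,0,0.15,0,0.75,-1]
    - [0,0,0,0.35,-0.1,0.8,-1]
    - [0,0,0,0.57,-0.2,0.8,-1]
    - [0,0,0,0.79,-0.247,0.8,-1]
    - [0,0,0,1,-0.247,0.8,-1]

```text
clock: 11.65
tcp_pos: [587.7, 32.5, 145.7]
ee_rot: [-179.9, 0.1, 84.7]
wrist_force: [0.9, -0.6, -2.6]
finger_gap: 0.443
finger_force: 30.0
```

>>> carry_out:
  steps:
    - [0,0,0,0.2,0,0,-1]
    - [0,0,0,0.307,0,-0.1,-1]
    - [0,0,0,0.307,0,-0.3,-1]
    - [0,0,0,0.307,0,-0.5,-1]
    - [0,0,0,0.307,0,-0.5,-1]
    - [0,0,0,0.307,0,-0.5,-1]

```text
clock: 12.25
tcp_pos: [632.6, 34.7, 70.6]
ee_rot: [-179.9, 0.0, 84.9]
wrist_force: [0.0, 0.4, -1.7]
finger_gap: 0.441
finger_force: 30.0
```

```bash
python3 - <<'E'
from h import *
look("h3",60+45,(633,35),[(640.7,119.5),(633,34.7)])
E
```

```text
tcp [632.6  34.7  70.6]
brass [(array([252.6, 240. ]), np.int32(521), array([633.9,  34.9]))]
mark (640.7, 119.5) (array([641.3, 119.5]), 60, np.float64(0.68))
mark (633, 34.7) (array([633.6,  33.9]), 51, np.float64(1.02))
```

>>> carry_out:
  steps:
    - [0,0,0,0,0,-0.1,-1]
    - [0,0,0,0,0,-0.18,-1]
    - [0,0,0,0,0,-0.22,-1]
    - [0,0,0,0,0,-0.235,-1]
    - [0,0,0,0,0,-0.24,-1]
    - [0,0,0,0,0,-0.243,-1]
    - [0,0,0,0,0,-0.243,-1]
    - [0,0,0,0,0,-0.243,-1]

```text
clock: 13.1
tcp_pos: [633.5, 34.7, 34.9]
ee_rot: [180.0, -0.0, 84.9]
wrist_force: [-0.6, -0.4, -2.4]
finger_gap: 0.444
finger_force: 30.0
```

>>> carry_out:
  steps:
    - [0,0,0,0,0,0,0]
    - [0,0,0,0,0,0,0]
    - [0,0,0,0,0,0,0.5]
    - [0,0,0,0,0,0,0.5]
    - [0,0,0,0,0,0,1]
    - [0,0,0,0,0,0,1]
    - [0,0,0,0,0,0,1]
    - [0,0,0,0,0,0,1]
    - [0,0,0,0,0,0,1]

```text
clock: 14.0
tcp_pos: [633.1, 34.7, 34.6]
ee_rot: [-180.0, -0.0, 84.9]
wrist_force: [0.6, 0.6, -0.4]
finger_gap: 0.994
finger_force: 0.0
```

>>> carry_out:
  steps:
    - [0,0,0,0,0,0.2,1]
    - [0,0,0,0,0,0.45,1]
    - [0,0,0,0,0,0.7,1]
    - [0,0,0,0,0,1,1]
    - [0,0,0,0,0,1,1]
    - [0,0,0,0,0,1,1]

```text
clock: 14.6
tcp_pos: [633.6, 34.7, 185.8]
ee_rot: [179.9, -0.0, 84.9]
wrist_force: [-0.1, -0.1, 0.3]
finger_gap: 1.004
finger_force: 0.0
```

```bash
python3 - <<'E'
from h import *
look("p3",68,(633,35),[(641,119.5),(633,34.7)])
E
```

```text
tcp [633.6  34.7 185.8]
brass [(array([251.3, 181.8]), np.int32(155), array([633.8,  34.3]))]
mark (641, 119.5) (array([640.9, 119.2]), 60, np.float64(0.93))
mark (633, 34.7) (array([633.5,  34.2]), 51, np.float64(0.73))
```

>>> carry_out:
  steps:
    - [0,0,0,-0.22,-0.18,0,1]
    - [0,0,0,-0.44,-0.36,0,1]
    - [0,0,0,-0.66,-0.54,0,1]
    - [0,0,0,-0.88,-0.72,0,1]
    - [0,0,0,-1,-0.821,0,1]
    - [0,0,0,-1,-0.821,0,1]

```text
clock: 15.25
tcp_pos: [478.8, -91.2, 183.3]
ee_rot: [-179.7, 0.0, 84.5]
wrist_force: [1.2, -0.1, 0.8]
finger_gap: 1.002
finger_force: 0.0
```

>>> carry_out:
  steps:
    - [0,0,0,-0.184,0,-0.1,1]
    - [0,0,0,-0.184,0,-0.3,1]
    - [0,0,0,-0.184,0,-0.3,1]
    - [0,0,0,-0.184,0,-0.3,1]

```text
clock: 15.65
tcp_pos: [455.9, -87.7, 139.0]
ee_rot: [-179.9, -0.0, 84.9]
wrist_force: [1.3, -0.2, 0.3]
finger_gap: 1.002
finger_force: 0.0
```

```bash
python3 - <<'E'
from h import *
look("t2",74,(455.5,-88),[])
E
```

```text
tcp [455.9 -87.7 139. ]
brass [(array([252. , 195.5]), np.int32(224), array([456.4, -88.6]))]
```

>>> carry_out:
  steps:
    - [0,0,0,0,0,-0.25,1]
    - [0,0,0,0,0,-0.5,1]
    - [0,0,0,0,0,-0.677,0.4]
    - [0,0,0,0,0,-0.677,0.4]
    - [0,0,0,0,0,-0.677,-1]
    - [0,0,0,0,0,-0.677,-1]
    - [0,0,0,0,0,-0.677,-1]
    - [0,0,0,0,0,-0.677,-1]
    - [0,0,0,0,0,-0.677,-1]
    - [0,0,0,0,0,-0.677,-1]
    - [0,0,0,0,0,-0.677,-1]
    - [0,0,0,0,0,-0.677,-1]

```text
clock: 16.9
tcp_pos: [455.9, -88.4, 39.0]
ee_rot: [179.9, -0.0, 84.9]
wrist_force: [-2.1, 0.9, 6.9]
finger_gap: 0.51
finger_force: 30.0
```

>>> carry_out:
  steps:
    - [0,0,0,0,0,0,-1]
    - [0,0,0,0,0,0,-1]

```text
clock: 17.1
tcp_pos: [455.9, -88.4, 39.0]
ee_rot: [179.9, -0.0, 84.9]
wrist_force: [-1.2, -0.0, 6.3]
finger_gap: 0.508
finger_force: 30.0
```

>>> carry_out:
  steps:
    - [0,0,0,0,0,0.15,-1]
    - [0,0,0,0,0,0.35,-1]
    - [0,0,0,0,0,0.6,-1]
    - [0,0,0,0.1,0.1,0.75,-1]
    - [0,0,0,0.25,0.25,0.8,-1]
    - [0,0,0,0.4,0.4,0.8,-1]
    - [0,0,0,0.55,0.55,0.8,-1]
    - [0,0,0,0.7,0.7,0.8,-1]
    - [0,0,0,0.85,0.85,0.8,-1]
    - [0,0,0,1,1,0.8,-1]

```text
clock: 18.1
tcp_pos: [605.2, 62.7, 157.1]
ee_rot: [-179.9, 0.0, 84.9]
wrist_force: [0.0, -0.6, -2.4]
finger_gap: 0.506
finger_force: 30.0
```

>>> carry_out:
  steps:
    - [0,0,0,0.12,0.2,0,-1]
    - [0,0,0,0.236,0.385,0,-1]
    - [0,0,0,0.236,0.385,0,-1]
    - [0,0,0,0.236,0.385,-0.15,-1]
    - [0,0,0,0.236,0.385,-0.35,-1]
    - [0,0,0,0.236,0.385,-0.5,-1]
    - [0,0,0,0.236,0.385,-0.5,-1]
    - [0,0,0,0.236,0.385,-0.5,-1]

```text
clock: 18.9
tcp_pos: [640.4, 119.0, 82.7]
ee_rot: [-179.9, 0.0, 84.9]
wrist_force: [0.8, 0.4, -2.5]
finger_gap: 0.507
finger_force: 30.0
```

```bash
python3 - <<'E'
from h import *
look("h2",74+44,(641,119),[(648.6,204),(641,119.3)])
E
```

```text
tcp [640.4 119.   82.7]
brass [(array([252.6, 240.5]), np.int32(529), array([641.7, 119.3]))]
mark (648.6, 204) (array([648.8, 204.1]), 60, np.float64(0.73))
mark (641, 119.3) (array([641. , 118.2]), 48, np.float64(1.25))
```

>>> carry_out:
  steps:
    - [0,0,0,0,0,-0.1,-1]
    - [0,0,0,0,0,-0.18,-1]
    - [0,0,0,0,0,-0.22,-1]
    - [0,0,0,0,0,-0.232,-1]
    - [0,0,0,0,0,-0.238,-1]
    - [0,0,0,0,0,-0.242,-1]
    - [0,0,0,0,0,-0.242,-1]
    - [0,0,0,0,0,-0.242,-1]

```text
clock: 19.75
tcp_pos: [640.9, 119.4, 47.3]
ee_rot: [180.0, -0.0, 84.9]
wrist_force: [-2.6, 0.5, 0.2]
finger_gap: 0.504
finger_force: 30.0
```

>>> carry_out:
  steps:
    - [0,0,0,0,0,0,0.1]
    - [0,0,0,0,0,0,0.2]
    - [0,0,0,0,0,0,0.5]
    - [0,0,0,0,0,0,0.5]
    - [0,0,0,0,0,0,1]
    - [0,0,0,0,0,0,1]
    - [0,0,0,0,0,0,1]
    - [0,0,0,0,0,0,1]
    - [0,0,0,0,0,0,1]

```text
clock: 20.65
tcp_pos: [641.0, 119.3, 46.8]
ee_rot: [-180.0, -0.0, 84.9]
wrist_force: [-0.2, -1.1, 0.5]
finger_gap: 0.997
finger_force: 0.0
```

>>> carry_out:
  steps:
    - [0,0,0,0,0,0.2,1]
    - [0,0,0,0,0,0.45,1]
    - [0,0,0,0,0,0.7,1]
    - [0,0,0,0,0,1,1]
    - [0,0,0,0,0,1,1]
    - [0,0,0,0,0,1,1]

```text
clock: 21.25
tcp_pos: [641.5, 119.3, 198.1]
ee_rot: [179.9, -0.1, 84.9]
wrist_force: [-0.1, -0.3, -1.0]
finger_gap: 0.998
finger_force: 0.0
```

```bash
python3 - <<'E'
from h import *
look("p2",82,(641,119),[(648.6,204),(641,119.3)])
E
```

```text
tcp [641.5 119.3 198.1]
brass [(array([250.7, 182.1]), np.int32(153), array([641. , 119.1]))]
mark (648.6, 204) (array([648.6, 204. ]), 60, np.float64(1.07))
mark (641, 119.3) (array([640.9, 118. ]), 49, np.float64(0.92))
```

>>> carry_out:
  steps:
    - [0,0,0,-0.15,-0.25,0,1]
    - [0,0,0,-0.3,-0.5,0,1]
    - [0,0,0,-0.45,-0.75,0,1]
    - [0,0,0,-0.6,-1,0,1]

```text
clock: 21.7
tcp_pos: [548.5, -31.7, 194.7]
ee_rot: [-179.8, 0.0, 84.9]
wrist_force: [1.1, -0.9, -0.5]
finger_gap: 1.001
finger_force: 0.0
```

>>> carry_out:
  steps:
    - [0,0,0.08,-0.15,-0.25,0,1]
    - [0,0,0.16,-0.3,-0.5,0,1]
    - [0,0,0.24,-0.45,-0.75,0,1]
    - [0,0,0.32,-0.6,-1,0,1]
    - [0,0,0.4,-0.6,-1,0,1]
    - [0,0,0.444,-0.6,-1,0,1]

```text
clock: 22.3
tcp_pos: [458.6, -181.9, 195.2]
ee_rot: [-179.8, -0.2, 124.8]
wrist_force: [0.6, 1.2, 0.4]
finger_gap: 0.999
finger_force: 0.0
```

>>> carry_out:
  steps:
    - [0,0,0,-0.15,-0.22,0,1]
    - [0,0,0,-0.291,-0.437,0,1]
    - [0,0,0,-0.291,-0.437,-0.28,1]
    - [0,0,0,-0.291,-0.437,-0.28,1]
    - [0,0,0,-0.291,-0.437,-0.28,1]

```text
clock: 22.8
tcp_pos: [416.5, -244.8, 153.6]
ee_rot: [-179.9, -0.3, 124.9]
wrist_force: [1.8, -0.0, -0.1]
finger_gap: 0.996
finger_force: 0.0
```

```bash
python3 - <<'E'
from h import *
look("t1",90,(417,-246),[])
E
```

```text
tcp [ 416.5 -244.8  153.6]
brass [(array([252.4, 196.8]), np.int32(224), array([ 418.5, -246.2]))]
```

View pics/w_t1.png

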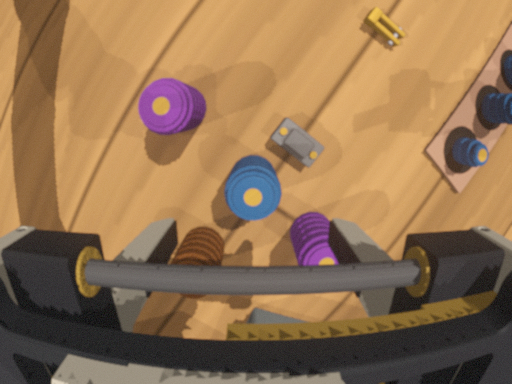

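The tallest is centred between the fingers, with its brass insert at (252,197). The brown and purple columns stand clear of both fingers, and the fingers stay above the grey block.

>>> carry_out:
  steps:
    - [0,0,0,0.003,0,-0.25,1]
    - [0,0,0,0.003,0,-0.5,1]
    - [0,0,0,0.003,0,-0.678,1]
    - [0,0,0,0.003,0,-0.678,0.5]
    - [0,0,0,0.003,0,-0.678,-1]
    - [0,0,0,0.003,0,-0.678,-1]
    - [0,0,0,0.003,0,-0.678,-1]
    - [0,0,0,0.003,0,-0.678,-1]
    - [0,0,0,0.003,0,-0.678,-1]
    - [0,0,0,0.003,0,-0.678,-1]
    - [0,0,0,0.003,0,-0.678,-1]
    - [0,0,0,0.003,0,-0.678,-1]

```text
clock: 24.05
tcp_pos: [418.2, -246.8, 54.0]
ee_rot: [180.0, 0.1, 124.8]
wrist_force: [-1.8, 0.6, 6.2]
finger_gap: 0.573
finger_force: 30.0
```

>>> carry_out:
  steps:
    - [0,0,0,0,0,0,-1]
    - [0,0,0,0,0,0,-1]

```text
clock: 24.25
tcp_pos: [418.2, -246.8, 54.0]
ee_rot: [180.0, 0.1, 124.8]
wrist_force: [-1.5, -0.1, 6.7]
finger_gap: 0.57
finger_force: 30.0
```

>>> carry_out:
  steps:
    - [0,0,0,0,0,0.12,-1]
    - [0,0,0,0,0,0.3,-1]
    - [0,0,0,0,0,0.5,-1]
    - [0,0,0,0,0,0.7,-1]
    - [0,0,0,0,0,0.85,-1]
    - [0,0,0,0.05,0.1,0.85,-1]
    - [0,0,0,0.15,0.3,0.85,-1]
    - [0,0,0,0.26,0.5,0.85,-1]
    - [0,0,0,0.36,0.7,0.85,-1]
    - [0,0,0,0.46,0.9,0.85,-1]
    - [0,0,0,0.513,1,0.85,-1]

```text
clock: 25.35
tcp_pos: [494.6, -91.5, 179.1]
ee_rot: [-180.0, -0.3, 125.1]
wrist_force: [-0.3, -0.2, -4.9]
finger_gap: 0.576
finger_force: 30.0
```

>>> carry_out:
  steps:
    - [0,0,-0.06,0.1,0.2,0,-1]
    - [0,0,-0.13,0.2,0.4,0,-1]
    - [0,0,-0.2,0.3,0.6,0,-1]
    - [0,0,-0.27,0.4,0.8,0,-1]
    - [0,0,-0.34,0.48,0.93,0,-1]
    - [0,0,-0.41,0.513,1,0,-1]
    - [0,0,-0.444,0.513,1,0,-1]

```text
clock: 26.05
tcp_pos: [570.6, 57.7, 178.4]
ee_rot: [-179.8, -0.1, 85.0]
wrist_force: [-1.1, -0.5, -5.8]
finger_gap: 0.572
finger_force: 30.0
```

>>> carry_out:
  steps:
    - [0,0,0,0.1,0.2,0,-1]
    - [0,0,0,0.2,0.4,0,-1]
    - [0,0,0,0.3,0.6,0,-1]
    - [0,0,0,0.4,0.8,0,-1]
    - [0,0,0,0.48,0.93,0,-1]
    - [0,0,0,0.513,1,0,-1]
    - [0,0,0,0.513,1,-0.15,-1]
    - [0,0,0,0.513,1,-0.35,-1]
    - [0,0,0,0.513,1,-0.5,-1]
    - [0,0,0,0.513,1,-0.55,-1]
    - [0,0,0,0.513,1,-0.55,-1]

```text
clock: 27.15
tcp_pos: [646.9, 202.6, 96.1]
ee_rot: [-179.7, 0.1, 84.8]
wrist_force: [0.7, -0.1, -5.9]
finger_gap: 0.573
finger_force: 30.0
```

```bash
python3 - <<'E'
from h import *
look("h1",90+44,(648,204),[(648.6,204)])
E
```

```text
tcp [646.9 202.6  96.1]
brass [(array([252.5, 239.5]), np.int32(536), array([648.4, 204.8]))]
mark (648.6, 204) (array([648.6, 202.8]), 43, np.float64(1.38))
```

View pics/w_h1.png

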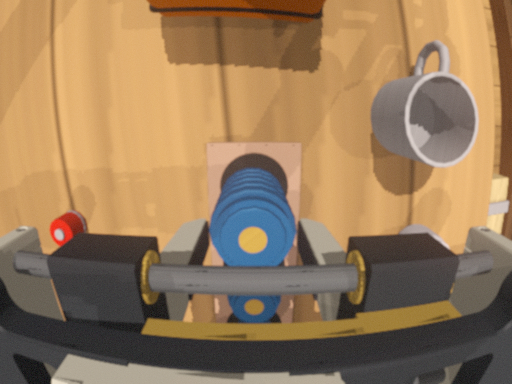

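The tallest hangs upright over mark 1, with its brass insert at (252,240) and the orange charger beyond. I'm lowering it gently.

>>> carry_out:
  steps:
    - [0,0,0,0,0,-0.08,-1]
    - [0,0,0,0,0,-0.15,-1]
    - [0,0,0,0,0,-0.19,-1]
    - [0,0,0,0,0,-0.21,-1]
    - [0,0,0,0,0,-0.222,-1]
    - [0,0,0,0,0,-0.23,-1]
    - [0,0,0,0,0,-0.23,-1]
    - [0,0,0,0,0,-0.23,-1]

```text
clock: 28.0
tcp_pos: [648.9, 203.8, 64.0]
ee_rot: [180.0, -0.0, 84.9]
wrist_force: [-0.3, -0.4, -5.1]
finger_gap: 0.574
finger_force: 30.0
```

>>> carry_out:
  steps:
    - [0,0,0,0,0,-0.005,-1]
    - [0,0,0,0,0,-0.009,-1]
    - [0,0,0,0,0,-0.013,-1]
    - [0,0,0,0,0,-0.013,-1]

```text
clock: 28.4
tcp_pos: [648.7, 203.7, 62.3]
ee_rot: [180.0, -0.0, 84.9]
wrist_force: [-1.0, 0.1, -1.7]
finger_gap: 0.573
finger_force: 30.0
```

Contact made: the load has come off the wrist. Releasing.

>>> carry_out:
  steps:
    - [0,0,0,0,0,0,0.2]
    - [0,0,0,0,0,0,0.3]
    - [0,0,0,0,0,0,0.5]
    - [0,0,0,0,0,0,0.5]
    - [0,0,0,0,0,0,1]
    - [0,0,0,0,0,0,1]
    - [0,0,0,0,0,0,1]
    - [0,0,0,0,0,0,1]
    - [0,0,0,0,0,0,1]

```text
clock: 29.3
tcp_pos: [648.6, 203.8, 61.6]
ee_rot: [-180.0, -0.0, 84.9]
wrist_force: [-0.4, -0.7, -0.4]
finger_gap: 0.998
finger_force: 0.0
```

>>> carry_out:
  steps:
    - [0,0,0,0,0,0.2,1]
    - [0,0,0,0,0,0.45,1]
    - [0,0,0,0,0,0.7,1]
    - [0,0,0,0,0,1,1]
    - [0,0,0,0,0,1,1]
    - [0,0,0,0,0,1,1]

```text
clock: 29.9
tcp_pos: [649.1, 203.8, 212.9]
ee_rot: [179.9, -0.1, 84.9]
wrist_force: [-0.1, -0.2, -0.9]
finger_gap: 0.998
finger_force: 0.0
```

```bash
python3 - <<'E'
from h import *
look("p1",98,(648,204),[(648.6,204)])
cv2.imwrite("pics/scene9.png",read_camera("scene"))
E
```

```text
tcp [649.1 203.8 212.9]
brass [(array([251.2, 181.7]), np.int32(157), array([649.2, 204.2]))]
mark (648.6, 204) (array([648.1, 202.3]), 45, np.float64(1.43))
```

View pics/scene9.png

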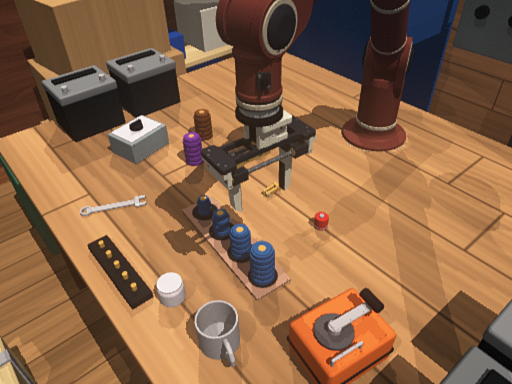

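The scene view shows all four upright on their marks. The tallest, at (262,263), is nearest the charger, and they step down in height to the shortest at (204,206). The clutter and look-alikes in view are untouched, and the gripper is clear.

```bash
python3 -c "
from station import *
print(close_job())"
```

```text
the job is handed in; nothing more can be done
None
```

All four insulators are standing on their marks, tallest nearest the charger down to shortest at the far end, each centred to within about 2 mm by the wrist camera, and the job was handed in at about 30 s of the 96 s allowed.

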